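# Slide a spacer along the rail into the corner pocket

### The arm

A 6-joint arm with a two-finger parallel gripper is mounted at the origin on the work surface; the furniture and walls round the work are solid. World frame = base frame: x ahead of the robot, y to its left, z up, the work surface at z = 0. Lengths are in m, angles in rad, forces in N, time in s.
With the tool pointing down it reaches from about 0.375 to 0.925 m from the base axis. Payload 5.7 kg.
Tool frame: the origin (TCP) lies on the centre line of the jaws, within the pads' length; the fingertips stand 17 mm ahead of it and the grasp point (between the pads) lies 2 mm behind it; z points along the fingers, y is the line along which they close (so a half turn about z gives the same grasp; the last joint's range is limited). The gripper opens to 88 mm and grips with 3 to 60 N. Pads are 20 mm wide; open, the fingers measure 115 mm over their backs; the gripper's body (75 mm by 178 mm) begins 61 mm behind the grasp point.
Start: joints at [-1.247, 0.359, 1.51, -0, 1.272, -0.115], TCP at [0.255, -0.543, 0.24] pointing down, gripper open.
Joint ranges: [-2.97, 2.97], [-1.01, 2.36], [0.21, 2.38], [-0.96, 4.11], [0.2, 2.71], [-2.98, 2.98]. Speed limits (rad/s): [2.39, 2.39, 3.14, 3.14, 3.14, 3.14].

### API

Orientations are given as a rotation vector (axis times angle).
In Python, from cell import telemetry, cams, order gives the robot as it stands.
- The arm moves only by the shell command python3 -m creep 'ROWS' [FORCE]. ROWS is JSON, a list of rows, each an object of numbers: "tx", "ty", "tz": the shift along the tool's x, y, z normalised to -1 to 1, where 1 is 0.2 m; "rx", "ry", "rz": the turn, a rotation vector about the tool's x, y, z normalised to -1 to 1, where 1 is 2 pi rad; "hand": the opening, from 0 (shut) to 1 (fully open). A call has 1 to 8 rows; each row is the pose to reach, as a shift and turn from the pose commanded when the call began, along the tool's axes at that moment, turning the shorter way round; what a row does not reach only later rows make up. A row lasts 1/10 s, in which the tool goes at most 50 mm and 8.59 degrees, less where a joint would pass 70% of its speed; a pose out of reach is approached as far as the arm can. A call with a number of a shift or a turn outside -1 to 1 is refused whole. A call with a gripper value outside its range is refused whole. The fingers move at their own pace and stop on an object; FORCE is the grip in N (left out, the last holds). Time passes only in rows, so rows that repeat a pose let the fingers close. It gives the time, the measured TCP pose, the force, the opening and the grip force at its end, in the units of the state.
- telemetry.state(): the state, without advancing time (a new reading comes with each control period).
- cams.read_camera(name): name is "side" or "top"; returns the picture (480x640x3 uint8, red, green, blue); there is no depth.
- cams.camera_info(name): a dict with "vfov" (degrees; the focal length in pixels is half the picture's height over the tangent of half this angle, whatever the lens; pixels are square), "cx", "cy" (the principal point, pixels), "k1" (the pictures are not rectified: a ray, as slopes to the right and down, at radius r is drawn at 1 + k1 r^2 times it, then the intrinsics apply), "extrinsics" (4x4, takes a point from camera to world coordinates). Camera axes: x right, y down, z forward; pixel columns grow to the right and rows downward; lengths in m; the calibration is good to about 2 mm. A picture is of the moment at which its call begins. camera_info takes no time and is no camera call.
- order.hand_in(): hands the job in; it is judged then, once.
The state is a dict: "clock": time; "qpos": joint angles; "qd": joint speeds; "tau": joint torques, N m; "ee_pos": TCP position; "eef_rot": TCP orientation; "force": force on the tool from outside, world axes, zero at the start; "ft_torque": the same for the moment, N m; "grip_width": opening from 0.0 (shut) to 1.0 (fully open); "grip_force": force on a finger pad.
Only numpy, scipy, OpenCV 4.12 (cv2) and the standard library are available. Lean on these libraries where they do the work, as an engineer would, in place of code of your own. Each camera call takes 0.05 s, during which the arm holds its last target. There are 200 camera calls.

### The job

Without picking anything up, use the closed fingertips to push the oblong steel spacer on the corner fixture flat against the fixture's rail, while it is still well short of the end stop. Then slide it along the rail, keeping it against the rail, into the corner pocket until it sits flush against both the rail and the end stop. Leave the square blank and the other things on the bench where they are, and finish with the hand clear.

Things in the scene. Friction and masses are not known exactly. Their poses are not given: they have to be found in the camera images.
- fixture: Corner fixture, fixed to the bench: aluminium plate 140 (x) x 280 (y) x 10 mm carrying low steel bars 14 mm high (tops 24 mm above the bench): a rail, an end stop and a keeper. Origin: centre of the plate's underside; its top is at z = 10 mm. x points away from the robot, y along the rail to the robot's left, turned by a yaw of up to 11 degrees.
- rail_face (a point): Top edge of the rail's guiding face, half-way along (fixture frame x -52, y 0, z 24 mm). The rail is 18 mm wide, runs the plate's whole length on the robot's side, and its guiding face looks to fixture +x, away from the robot. Axes as the fixture's.
- stop_face (a point): Top edge of the end stop's face, mid-pocket (fixture frame x -34.5, y +122, z 24 mm). The stop is an 18 mm wide bar across the plate's +y end, from the rail out to x = -5 mm; its face looks to -y.
- keeper_nose (a point): Tip of the keeper's rounded nose (fixture frame x -11, y +102, z 24 mm). The keeper is 12 mm wide and runs from here to the end stop; its inner face, at x = -17 mm, faces the rail. Rail, stop and keeper make the corner pocket: 35 mm wide (x), 20 mm deep (y), open to -y.
- seat (a point): Where the spacer's origin lies when it is home in the corner pocket, on the plate's top (fixture frame x -37, y +97, z 10 mm). Seated, 20 mm of the spacer's length is in the pocket and 30 mm stands out in front of the keeper's nose.
- spacer: The oblong spacer, loose: dark steel block 30 (x) x 50 (y) x 16 mm high, two dark holes marked on top, about 0.19 kg, flat on the fixture plate. Origin: centre of its underside; y along its length. It starts with its centre 70 to 95 mm from the rail's face, parallel to the rail within 25 degrees, at least 50 mm short of its seat along the rail.
- square_blank: The square blank, loose, to be left alone: a dark steel block 30 x 30 x 16 mm high with one dark hole marked on top, lying on the fixture plate about 0.1 m along it from the spacer, on either side. Origin: centre of its underside. It never starts in the strip along the rail that the spacer slides through (its nearest corner stays at least 45 mm off the rail's face).
- v_block: Grey V-block 55 x 50 x 38 mm high standing loose on the bench near the fixture; leave it. Origin: centre of its underside.
- tape_roll: Roll of yellow tape, 97 mm across, 19 mm high, lying loose to the right of the fixture; leave it. Origin: centre of its underside.
- oil_can: Blue oil can with a thin spout, 72 mm across, 164 mm high, standing loose at the right; leave it. Origin: centre of its underside.
Things that resemble listed ones, but are neither listed nor needed, are in the scene too. What is shaped like the spacer but yellow is not meant.

How it is judged:
By the outcome, as a careful person would: the job done as asked, in the order asked, and still so for the second after the job is handed in, with the robot touching nothing.
It also fails if it takes over 58 s, if anything falls off the work surface, if the arm or the gripper's body presses on something with over 40 N, if the wrist force passes 120 N, or if a joint passes its speed limit or range.

## Working session

There is one attempt and no reset: what is moved stays moved. The work goes in short steps, Python scripts to look and compute and a shell command to move; the robot and the scene stay as the last step left them, time stands still between calls to the robot, and variables do not carry over. Pictures are saved under pics/ and viewed, at most 10 in all, crops included, and the job is handed in when it is done.

```bash
mkdir -p pics; cat > h.py <<'E'
import numpy as np, cv2
from cell import telemetry, cams, order
def snap(n,f):
    im=cams.read_camera(n); cv2.imwrite(f'pics/{f}.png',im[:,:,::-1]); return im
def cam(n):
    i=cams.camera_info(n); f=240/np.tan(np.radians(i['vfov'])/2); return i,f
def ray(n,px):
    i,f=cam(n); d=(np.atleast_2d(px).astype(float)-[i['cx'],i['cy']])/f; u=d.copy()
    for _ in range(30): u=d/(1+i['k1']*(u**2).sum(1,keepdims=True))
    T=np.array(i['extrinsics']); return T[:3,3],np.c_[u,np.ones(len(u))]@T[:3,:3].T
def onz(n,px,z):
    o,d=ray(n,px); return o+d*((z-o[2])/d[:,2:])
def proj(n,P):
    i,f=cam(n); T=np.array(i['extrinsics']); c=(np.atleast_2d(P)-T[:3,3])@T[:3,:3]; u=c[:,:2]/c[:,2:]
    return u*(1+i['k1']*(u**2).sum(1,keepdims=True))*f+[i['cx'],i['cy']]
E
python3 - <<'E'
from h import *
for n in('top','side'):
    snap(n,n+'0'); i=cams.camera_info(n); print(i['vfov'],i['cx'],i['cy'],i['k1'],np.round(i['extrinsics'],3).tolist())
s=telemetry.state(); print(s['ee_pos'],s['eef_rot'],s['force'],s['clock'],s['grip_width'])
E
```

```text
45.497683750480356 317.0996489438282 236.20243651207542 -0.10476961527631694 [[0.022, -0.998, 0.058, 0.283], [-0.999, -0.024, -0.029, -0.171], [0.03, -0.057, -0.998, 1.239], [0.0, 0.0, 0.0, 1.0]]
56.2732566819025 326.34463435261154 238.34857114232452 -0.0815638579059439 [[-0.991, -0.08, 0.112, 0.267], [-0.136, 0.663, -0.736, 0.543], [-0.016, -0.744, -0.668, 0.71], [0.0, 0.0, 0.0, 1.0]]
[ 0.25472254 -0.54258928  0.23890554] [-3.06465182e+00 -6.83403671e-01  2.46007883e-04] [ 0.02685859 -0.32108338  1.16779392] 0.1 1.0023851310222576
```

View pics/top0.png

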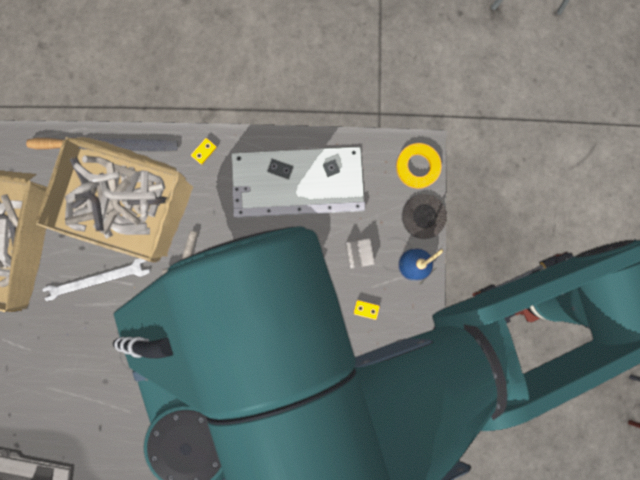

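View pics/side0.png

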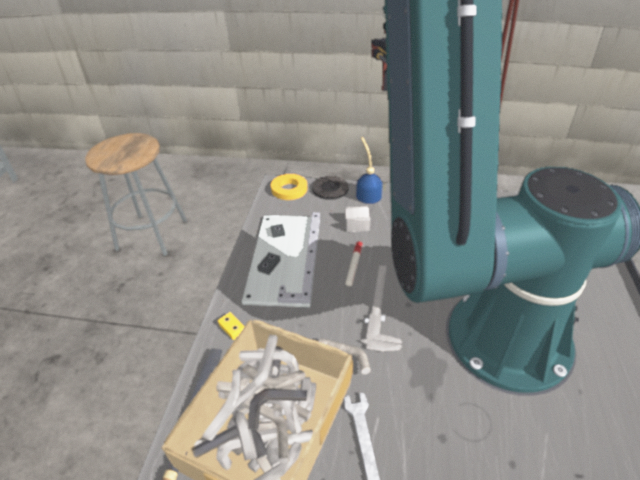

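The top view shows the fixture plate at (233–365, 145–216). The rail is along its lower edge, and the stop and keeper are at the lower left near (240, 195). Spacer candidates:
- Dark oblong block at (281, 168). This fits: it is dark, oblong and has two holes.
- Dark square at (333, 166), which is the blank.
- Yellow oblongs at (204, 151) and (367, 310), which are decoys.

I'll confirm in one crop.

```bash
python3 - <<'E'
from h import *
a=cv2.imread('pics/top0.png')[138:224,225:375]; cv2.imwrite('pics/c1.png',cv2.resize(a,None,fx=5.3,fy=5.3,interpolation=cv2.INTER_CUBIC))
g=cv2.cvtColor(cv2.imread('pics/top0.png'),cv2.COLOR_BGR2GRAY)
m=np.zeros_like(g); m[150:185,250:355]=(g[150:185,250:355]<95)*255
for c in cv2.findContours(m,0,2)[0]:
    if cv2.contourArea(c)<60: continue
    r=cv2.minAreaRect(c); print(r, cv2.contourArea(c)); b=cv2.boxPoints(r); print(np.round(onz('top',b,.026),4).tolist(), onz('top',[r[0]],.026))
E
```

```text
((279.850341796875, 168.5364990234375), (21.95699119567871, 12.900800704956055), 19.983104705810547) 252.0
[[0.4911, -0.0968, 0.026], [0.5175, -0.1054, 0.026], [0.5024, -0.15, 0.026], [0.476, -0.1413, 0.026]] [[ 0.4967395  -0.12337802  0.026     ]]
```

View pics/c1.png

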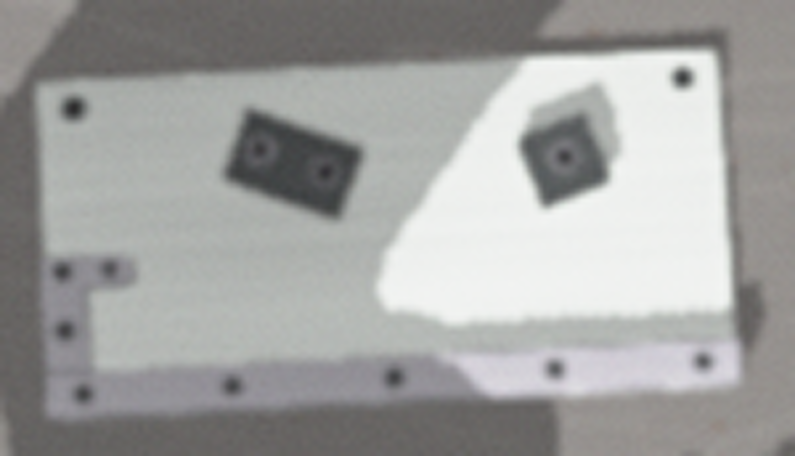

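The crop confirms it: the two-hole dark oblong at crop (293, 163) is the spacer and the one-hole square at (565, 158) is the blank. The pocket corner is at crop (95, 370) and the rail's right end at (738, 340).

```bash
cat >> h.py <<'E'
def c2w(p,z): return onz('top',(np.atleast_2d(p)+.5)/5.3-.5+[225,138],z)[:,:2]
E
python3 - <<'E'
from h import *
# fixture points: xy in fixture frame, crop px, z
pts=[((-52,122),(95,370),24),((-52,-140),(738,341),24),((-70,140),(47,418),24),((-70,-140),(742,385),24),((70,140),(37,85),10),((70,-140),(718,48),10),((-17,122),(92,290),24)]
A=np.array([p[0] for p in pts])/1e3; B=np.vstack([c2w(p[1],p[2]/1e3) for p in pts])
a=A-A.mean(0); b=B-B.mean(0); th=np.arctan2((a[:,0]*b[:,1]-a[:,1]*b[:,0]).sum(),(a*b).sum())
R=np.array([[np.cos(th),-np.sin(th)],[np.sin(th),np.cos(th)]]); t=B.mean(0)-R@A.mean(0)
print('yaw',np.degrees(th),th,'o',t); print(np.round((B-A@R.T-t)*1e3,1).tolist())
np.savez('fx.npz',R=R,t=t,th=th)
for n,c in(('sp',[(248,108),(362,150),(338,218),(224,180)]),('bl',[(585,113),(608,180),(545,207),(520,145)])):
    w=c2w(c,.026); f=(w-t)@R; e=[np.linalg.norm(f[i]-f[i-1]) for i in range(4)]
    print(n,np.round(f*1e3,1).tolist(),f.mean(0)*1e3,np.round(np.array(e)*1e3,1))
s=telemetry.state()
from scipy.spatial.transform import Rotation as Ro
print(np.round(Ro.from_rotvec(s['eef_rot']).as_matrix(),3))
E
```

```text
yaw 4.396919580271605 0.0767407236211466 o [ 0.4713993  -0.16237599]
[[1.3, -1.4], [-0.5, 1.2], [0.9, 0.7], [-0.4, 0.7], [-0.8, 0.2], [0.7, 0.4], [-1.2, -1.9]]
sp [[52.0, 53.9], [32.5, 8.8], [5.4, 19.9], [23.2, 65.0]] [28.27498758 36.88665689] [30.9 49.1 29.4 48.5]
bl [[43.2, -82.1], [15.4, -89.8], [5.6, -63.7], [31.4, -55.0]] [ 23.91995579 -72.66714882] [29.5 28.9 27.9 27.2]
[[ 0.905  0.425 -0.001]
 [ 0.425 -0.905  0.002]
 [ 0.    -0.002 -1.   ]]
```

```bash
cat >> h.py <<'E'
from scipy.spatial.transform import Rotation as Ro
import sys
def goto(fx,fy,z):
    F=np.load('fx.npz'); s=telemetry.state(); M=Ro.from_rotvec(s['eef_rot']).as_matrix(); p=np.array(s['ee_pos'])
    g=np.r_[F['R']@np.array([fx,fy])/1e3+F['t'],z/1e3]
    G=np.c_[np.r_[F['R'][:,0],0],np.r_[-F['R'][:,1],0],[0,0,-1]]
    print('fix now',np.round((F['R'].T@(p[:2]-F['t']))*1e3,1),round(p[2]*1e3,1),'goal',g.round(3),'f',np.round(s['force'],1),'t',s['clock'])
    print('txyz',np.round(M.T@(g-p)/.2,4),'rxyz',np.round(Ro.from_matrix(M.T@G).as_rotvec()/2/np.pi,4))
E
python3 -c "from h import *;goto(78,41,100)"
```

```text
fix now [-245.2 -362.5] 238.9 goal [ 0.546 -0.116  0.1  ] f [ 0.  -0.3  1.2] t 0.1
txyz [ 2.2256 -1.3131  0.6972] rxyz [-0.0003  0.      0.0576]
```

```bash
R='{"tx":0.95,"ty":-0.56,"tz":0,"hand":0}'
python3 -m creep '[{"tx":0.95,"ty":-0.56,"hand":0},{"tx":0.95,"ty":-0.56,"hand":0},{"tx":0.95,"ty":-0.56,"hand":0},{"tx":0.95,"ty":-0.56,"hand":0},{"tx":0.95,"ty":-0.56,"hand":0},{"tx":0.95,"ty":-0.56,"hand":0}]' 20
python3 -c "from h import *;goto(78,41,100)"
```

```text
fix now [-245.2 -362.5] 238.9 goal [ 0.546 -0.116  0.1  ] f [ 0.  -0.3  1.2] t 0.1
txyz [ 2.2256 -1.3131  0.6972] rxyz [-0.0003  0.      0.0576]schema error: expected keys tx, ty, tz, rx, ry, rz, hand
```

All keys are required in each row.

```bash

python3 -m creep '[{"tx":0.95,"ty":-0.56,"tz":0,"rx":0,"ry":0,"rz":0,"hand":0},{"tx":0.95,"ty":-0.56,"tz":0,"rx":0,"ry":0,"rz":0,"hand":0},{"tx":0.95,"ty":-0.56,"tz":0,"rx":0,"ry":0,"rz":0,"hand":0},{"tx":0.95,"ty":-0.56,"tz":0,"rx":0,"ry":0,"rz":0,"hand":0},{"tx":0.95,"ty":-0.56,"tz":0,"rx":0,"ry":0,"rz":0,"hand":0},{"tx":0.95,"ty":-0.56,"tz":0,"rx":0,"ry":0,"rz":0,"hand":0}]' 20
python3 -c "from h import *;goto(78,41,100)"
```

```text
clock: 0.7
ee_pos: [0.3803, -0.3581, 0.2394]
eef_rot: [-3.063, -0.689, -0.0]
force: [-0.0, -0.5, -0.2]
grip_width: 0.497
grip_force: 0.0
fix now [-105.8 -188.2] 239.4 goal [ 0.546 -0.116  0.1  ] f [-0.  -0.5 -0.2] t 0.7
txyz [ 1.268  -0.7403  0.6985] rxyz [-0.0003 -0.      0.0582]
```

```bash

python3 -m creep '[{"tx":0.95,"ty":-0.56,"tz":0.3,"rx":0,"ry":0,"rz":0.058,"hand":0},{"tx":0.95,"ty":-0.56,"tz":0.3,"rx":0,"ry":0,"rz":0.058,"hand":0},{"tx":0.95,"ty":-0.56,"tz":0.3,"rx":0,"ry":0,"rz":0.058,"hand":0},{"tx":0.95,"ty":-0.56,"tz":0.3,"rx":0,"ry":0,"rz":0.058,"hand":0},{"tx":0.95,"ty":-0.56,"tz":0.3,"rx":0,"ry":0,"rz":0.058,"hand":0},{"tx":0.95,"ty":-0.56,"tz":0.3,"rx":0,"ry":0,"rz":0.058,"hand":0},{"tx":0.95,"ty":-0.56,"tz":0.3,"rx":0,"ry":0,"rz":0.058,"hand":0},{"tx":0.95,"ty":-0.56,"tz":0.3,"rx":0,"ry":0,"rz":0.058,"hand":0}]' 20
python3 -c "from h import *;goto(78,41,100)"
```

```text
clock: 1.5
ee_pos: [0.5033, -0.1805, 0.1798]
eef_rot: [3.139, 0.115, -0.0]
force: [0.3, -0.2, 0.2]
grip_width: 0.007
grip_force: 0.0
fix now [ 30.4 -20.5] 179.8 goal [ 0.546 -0.116  0.1  ] f [ 0.3 -0.2  0.2] t 1.5
txyz [ 0.2368 -0.3088  0.3988] rxyz [ 0.0001  0.     -0.0005]
```

```bash

python3 -m creep '[{"tx":0.237,"ty":-0.309,"tz":0,"rx":0,"ry":0,"rz":0,"hand":0},{"tx":0.237,"ty":-0.309,"tz":0.2,"rx":0,"ry":0,"rz":0,"hand":0},{"tx":0.237,"ty":-0.309,"tz":0.3,"rx":0,"ry":0,"rz":0,"hand":0},{"tx":0.237,"ty":-0.309,"tz":0.4,"rx":0,"ry":0,"rz":0,"hand":0},{"tx":0.237,"ty":-0.309,"tz":0.4,"rx":0,"ry":0,"rz":0,"hand":0},{"tx":0.237,"ty":-0.309,"tz":0.4,"rx":0,"ry":0,"rz":0,"hand":0}]' 20
python3 - <<'E'
from h import *
goto(78,41,33)
a=snap('top','top1')[120:240,210:370]; b=snap('side','side1')[190:330,200:400]
cv2.imwrite('pics/m1.png',np.hstack([cv2.resize(x,(390,300),interpolation=2) for x in(a,b)])[:,:,::-1])
E
```

```text
clock: 2.1
ee_pos: [0.5462, -0.1152, 0.1001]
eef_rot: [3.139, 0.114, -0.0]
force: [-0.5, -0.3, -0.5]
grip_width: 0.005
grip_force: 0.0
fix now [78.2 41.3] 100.1 goal [ 0.546 -0.116  0.033] f [-0.5 -0.3 -0.5] t 2.1
txyz [-0.001   0.0015  0.3355] rxyz [ 0.      0.     -0.0007]
```

View pics/m1.png

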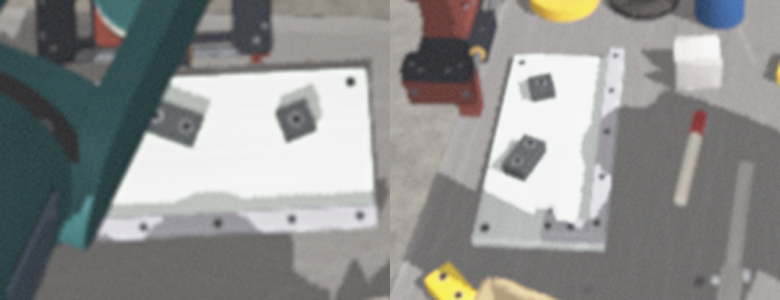

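The gripper is over the plate's far edge, with the blank at crop (297, 120) and the spacer at (180, 122) unmoved. I'll descend to a TCP height of 33 mm and check where the tip appears in the side view.

```bash

python3 -m creep '[{"tx":0,"ty":0,"tz":0.1,"rx":0,"ry":0,"rz":0,"hand":0},{"tx":0,"ty":0,"tz":0.2,"rx":0,"ry":0,"rz":0,"hand":0},{"tx":0,"ty":0,"tz":0.3,"rx":0,"ry":0,"rz":0,"hand":0},{"tx":0,"ty":0,"tz":0.335,"rx":0,"ry":0,"rz":0,"hand":0},{"tx":0,"ty":0,"tz":0.335,"rx":0,"ry":0,"rz":0,"hand":0}]' 20
python3 - <<'E'
from h import *
goto(60,41,33)
p=telemetry.state()['ee_pos']; q=proj('side',[np.array(p)-[0,0,.017]])[0]; F=np.load('fx.npz')
print(q)
b=snap('side','side2')
for P in [(-52,122,24),(-52,-140,24),(70,140,10),(70,-140,10),(-17,122,24)]:
    w=np.r_[F['R']@np.array(P[:2])/1e3+F['t'],P[2]/1e3]; u=proj('side',[w])[0]; cv2.circle(b,tuple(int(v*16+8) for v in u),10,(255,0,0),-1,shift=4)
cv2.circle(b,tuple(int(v*16) for v in q),10,(0,255,0),-1,shift=4)
b=b[190:320,220:350]
cv2.imwrite('pics/m2.png',cv2.resize(b,(600,600),interpolation=2)[:,:,::-1])
E
```

```text
clock: 2.7
ee_pos: [0.5463, -0.114, 0.0328]
eef_rot: [-3.139, -0.116, 0.001]
force: [-0.0, -0.8, 0.2]
grip_width: 0.004
grip_force: 0.0
fix now [78.4 42.5] 32.8 goal [ 0.528 -0.117  0.033] f [-0.  -0.8  0.2] t 2.7
txyz [-0.092   0.0075 -0.0011] rxyz [-0.      0.0001 -0.0004]
[245.78692538 265.24243032]
```

View pics/m2.png

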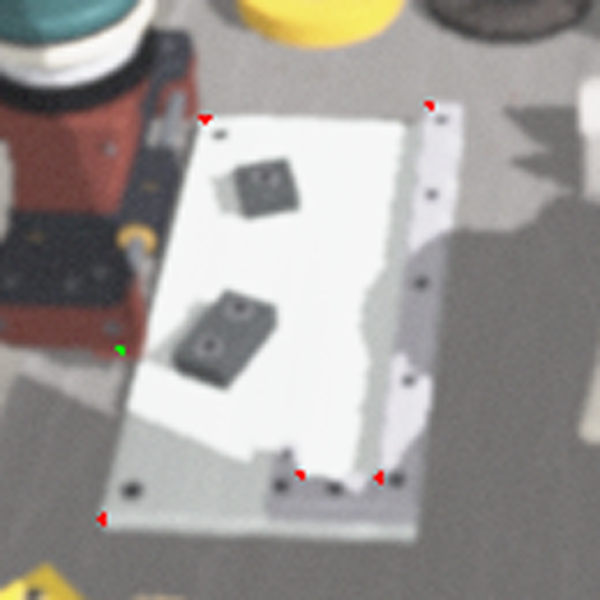

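The projected fixture points (red) agree with the side view, and the tip (green) is where expected. I'll push slowly in -x at about 60 mm/s.

```bash

python3 -m creep '[{"tx":-0.03,"ty":0.004,"tz":0,"rx":0,"ry":0,"rz":0,"hand":0},{"tx":-0.06,"ty":0.004,"tz":0,"rx":0,"ry":0,"rz":0,"hand":0},{"tx":-0.09,"ty":0.004,"tz":0,"rx":0,"ry":0,"rz":0,"hand":0},{"tx":-0.12,"ty":0.004,"tz":0,"rx":0,"ry":0,"rz":0,"hand":0},{"tx":-0.15,"ty":0.004,"tz":0,"rx":0,"ry":0,"rz":0,"hand":0},{"tx":-0.18,"ty":0.004,"tz":0,"rx":0,"ry":0,"rz":0,"hand":0},{"tx":-0.21,"ty":0.004,"tz":0,"rx":0,"ry":0,"rz":0,"hand":0},{"tx":-0.24,"ty":0.004,"tz":0,"rx":0,"ry":0,"rz":0,"hand":0}]' 20
python3 -c "from h import *;goto(-8,42,33)"
```

```text
clock: 3.55
ee_pos: [0.4986, -0.1183, 0.0328]
eef_rot: [3.139, 0.117, 0.001]
force: [2.1, 0.5, 1.5]
grip_width: 0.006
grip_force: 0.9
fix now [30.5 41.8] 32.8 goal [ 0.46  -0.121  0.033] f [2.1 0.5 1.5] t 3.55
txyz [-0.1924 -0.0004 -0.0011] rxyz [ 0.     -0.0001 -0.0004]
```

```bash

python3 -m creep '[{"tx":-0.03,"ty":0,"tz":0,"rx":0,"ry":0,"rz":0,"hand":0},{"tx":-0.06,"ty":0,"tz":0,"rx":0,"ry":0,"rz":0,"hand":0},{"tx":-0.09,"ty":0,"tz":0,"rx":0,"ry":0,"rz":0,"hand":0},{"tx":-0.12,"ty":0,"tz":0,"rx":0,"ry":0,"rz":0,"hand":0},{"tx":-0.15,"ty":0,"tz":0,"rx":0,"ry":0,"rz":0,"hand":0},{"tx":-0.17,"ty":0,"tz":0,"rx":0,"ry":0,"rz":0,"hand":0},{"tx":-0.185,"ty":0,"tz":0,"rx":0,"ry":0,"rz":0,"hand":0}]' 20
python3 -c "from h import *;goto(-12,42,33)"
python3 -m creep '[{"tx":-0.005,"ty":0,"tz":0,"rx":0,"ry":0,"rz":0,"hand":0},{"tx":-0.01,"ty":0,"tz":0,"rx":0,"ry":0,"rz":0,"hand":0},{"tx":-0.015,"ty":0,"tz":0,"rx":0,"ry":0,"rz":0,"hand":0}]' 20
python3 -c "from h import *;goto(-12,42,33)"
```

```text
clock: 4.25
ee_pos: [0.4634, -0.1218, 0.0331]
eef_rot: [3.138, 0.116, 0.006]
force: [7.4, -1.4, 0.5]
grip_width: 0.008
grip_force: 3.3
fix now [-4.8 41.1] 33.1 goal [ 0.456 -0.121  0.033] f [ 7.4 -1.4  0.5] t 4.25
txyz [-0.0359 -0.0043  0.0001] rxyz [ 0.0003 -0.0006 -0.0004]
clock: 4.55
ee_pos: [0.4629, -0.123, 0.0335]
eef_rot: [3.136, 0.117, 0.012]
force: [9.7, -2.3, 0.1]
grip_width: 0.008
grip_force: 3.9
fix now [-5.4 39.9] 33.5 goal [ 0.456 -0.121  0.033] f [ 9.7 -2.3  0.1] t 4.55
txyz [-0.0328 -0.0102  0.0023] rxyz [ 0.0006 -0.0012 -0.0004]
```

```bash

python3 - <<'E'
from h import *
a=snap('top','top3')[150:225,225:300]; b=snap('side','side3')[220:320,240:340]
cv2.imwrite('pics/m3.png',np.hstack([cv2.resize(x,(400,400),interpolation=2) for x in(a,b)])[:,:,::-1])
E
```

```text
(no output)
```

View pics/m3.png

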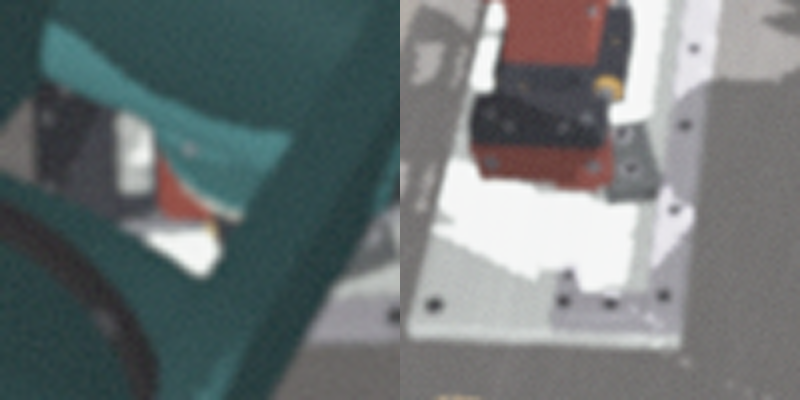

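The side view shows the spacer near crop (635, 160), still turned: its +y end (660, 188) is touching the rail first. I'll measure that.

```bash

python3 - <<'E'
from h import *
F=np.load('fx.npz')
c=np.array([(641,122),(660,188),(609,200),(612,122)])
w=onz('side',np.c_[240+(c[:,0]-400+.5)/4-.5,220+(c[:,1]+.5)/4-.5],.026)[:,:2]
print(np.round((w-F['t'])@F['R']*1e3,1))
c=np.array([(667,190),(690,20)]) # rail top edge
w=onz('side',np.c_[240+(c[:,0]-400)/4,220+c[:,1]/4],.024)[:,:2]; print(np.round((w-F['t'])@F['R']*1e3,1))
b=cv2.imread('pics/side3.png')[240:285,275:320]
cv2.imwrite('pics/m4.png',cv2.resize(b,(600,600),interpolation=2))
E
```

```text
[[-36.8   0. ]
 [-52.3  50.7]
 [-26.   60.8]
 [-20.7   0.7]]
[[-56.8  51.1]
 [-57.4 -89.8]]
```

View pics/m4.png

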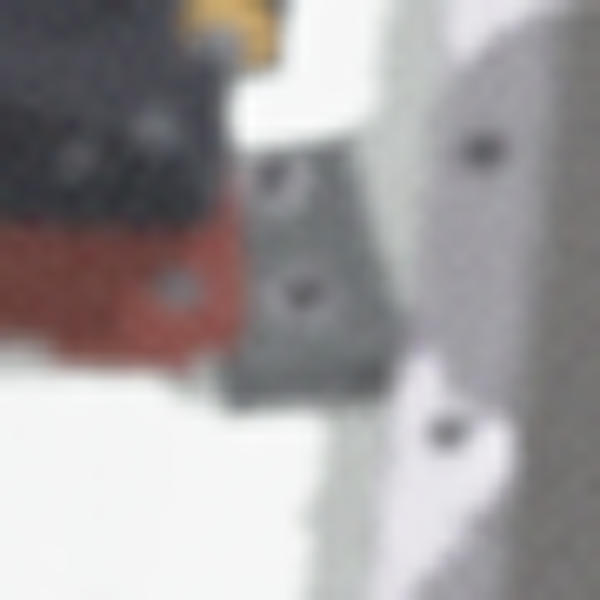

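The spacer over-rotated: its +y corner is on the rail and its -y end is about 15 mm off. Its centre is near y≈28. I'll back off, shift the pusher to y≈22, and push again.

```bash

python3 -m creep '[{"tx":0.05,"ty":0,"tz":0,"rx":0,"ry":0,"rz":0,"hand":0},{"tx":0.15,"ty":0,"tz":0,"rx":0,"ry":0,"rz":0,"hand":0},{"tx":0.15,"ty":0,"tz":0,"rx":0,"ry":0,"rz":0,"hand":0},{"tx":0.15,"ty":0.1,"tz":0,"rx":0,"ry":0,"rz":0,"hand":0},{"tx":0.15,"ty":0.1,"tz":0,"rx":0,"ry":0,"rz":0,"hand":0},{"tx":0.15,"ty":0.1,"tz":0,"rx":0,"ry":0,"rz":0,"hand":0}]' 20
python3 - <<'E'
from h import *
F=np.load('fx.npz')
goto(-12,22,33)
h=np.array([(280,180),(305,295),(355,145),(408,340),(388,395),(230,405)])
w=onz('side',np.c_[275+(h[:,0]+.5)/13.333-.5,240+(h[:,1]+.5)/13.333-.5],.026)[:,:2]; print(np.round((w-F['t'])@F['R']*1e3,1))
E
```

```text
clock: 5.25
ee_pos: [0.4888, -0.1384, 0.0323]
eef_rot: [-3.138, -0.115, 0.003]
force: [-0.2, -0.3, -0.3]
grip_width: 0.006
grip_force: 0.0
fix now [19.1 22.6] 32.3 goal [ 0.458 -0.141  0.033] f [-0.2 -0.3 -0.3] t 5.25
txyz [-0.1557  0.0036 -0.0033] rxyz [-0.0002  0.0003 -0.0005]
[[-28.2   9.8]
 [-35.2  36.4]
 [-39.8   0.8]
 [-52.9  45.9]
 [-50.9  58.3]
 [-25.9  61.7]]
```

```bash

python3 -m creep '[{"tx":-0.03,"ty":0.012,"tz":0,"rx":0,"ry":0,"rz":0,"hand":0},{"tx":-0.06,"ty":0.012,"tz":0,"rx":0,"ry":0,"rz":0,"hand":0},{"tx":-0.08,"ty":0.012,"tz":0,"rx":0,"ry":0,"rz":0,"hand":0},{"tx":-0.1,"ty":0.012,"tz":0,"rx":0,"ry":0,"rz":0,"hand":0},{"tx":-0.115,"ty":0.012,"tz":0,"rx":0,"ry":0,"rz":0,"hand":0},{"tx":-0.13,"ty":0.012,"tz":0,"rx":0,"ry":0,"rz":0,"hand":0},{"tx":-0.145,"ty":0.012,"tz":0,"rx":0,"ry":0,"rz":0,"hand":0}]' 20
python3 -c "from h import *;goto(-12,20,33)"
python3 -m creep '[{"tx":-0.005,"ty":0,"tz":0,"rx":0,"ry":0,"rz":0,"hand":0},{"tx":-0.01,"ty":0,"tz":0,"rx":0,"ry":0,"rz":0,"hand":0},{"tx":-0.015,"ty":0,"tz":0,"rx":0,"ry":0,"rz":0,"hand":0}]' 20
python3 -c "from h import *;goto(-12,20,33)"
```

```text
clock: 5.95
ee_pos: [0.4617, -0.1436, 0.0328]
eef_rot: [3.139, 0.117, 0.001]
force: [1.7, -0.4, 1.6]
grip_width: 0.002
grip_force: 0.6
fix now [-8.2 19.4] 32.8 goal [ 0.458 -0.143  0.033] f [ 1.7 -0.4  1.6] t 5.95
txyz [-0.0188 -0.0027 -0.0009] rxyz [ 0.0001 -0.0001 -0.0004]
clock: 6.25
ee_pos: [0.4601, -0.1438, 0.0329]
eef_rot: [3.139, 0.115, 0.005]
force: [7.0, 2.3, -0.6]
grip_width: 0.006
grip_force: 3.7
fix now [-9.8 19.4] 32.9 goal [ 0.458 -0.143  0.033] f [ 7.   2.3 -0.6] t 6.25
txyz [-0.0108 -0.0028 -0.0003] rxyz [ 0.0001 -0.0005 -0.0005]
```

```bash

python3 -m creep '[{"tx":-0.01,"ty":0,"tz":0,"rx":0,"ry":0,"rz":0,"hand":0},{"tx":-0.02,"ty":0,"tz":0,"rx":0,"ry":0,"rz":0,"hand":0},{"tx":-0.02,"ty":0,"tz":0,"rx":0,"ry":0,"rz":0,"hand":0}]' 20
python3 -c "from h import *;goto(-12,20,33)"
python3 -m creep '[{"tx":0.1,"ty":0,"tz":0,"rx":0,"ry":0,"rz":0,"hand":0},{"tx":0.25,"ty":0,"tz":-0.1,"rx":0,"ry":0,"rz":0,"hand":0},{"tx":0.3,"ty":0,"tz":-0.3,"rx":0,"ry":0,"rz":0,"hand":0},{"tx":0.3,"ty":0,"tz":-0.5,"rx":0,"ry":0,"rz":0,"hand":0},{"tx":0.3,"ty":0.2,"tz":-0.5,"rx":0,"ry":0,"rz":0,"hand":0},{"tx":0.3,"ty":0.2,"tz":-0.5,"rx":0,"ry":0,"rz":0,"hand":0}]' 20
python3 - <<'E'
from h import *
goto(-37,-30,33)
b=snap('side','side4')[230:305,270:330]
cv2.imwrite('pics/m5.png',cv2.resize(b,(480,600),interpolation=2)[:,:,::-1])
E
```

```text
clock: 6.55
ee_pos: [0.46, -0.1443, 0.0337]
eef_rot: [3.138, 0.112, 0.016]
force: [14.5, 8.8, -1.6]
grip_width: 0.004
grip_force: 7.3
fix now [-10.   18.9] 33.7 goal [ 0.458 -0.143  0.033] f [14.5  8.8 -1.6] t 6.55
txyz [-0.0102 -0.0057  0.0035] rxyz [ 0.0003 -0.0016 -0.0008]
clock: 7.15
ee_pos: [0.5189, -0.1827, 0.1343]
eef_rot: [3.136, 0.115, 0.005]
force: [-0.5, 0.5, -0.2]
grip_width: 0.006
grip_force: 0.0
fix now [ 45.8 -23.9] 134.3 goal [ 0.437 -0.195  0.033] f [-0.5  0.5 -0.2] t 7.15
txyz [-0.4154  0.0299  0.5051] rxyz [ 0.0006 -0.0005 -0.0005]
```

View pics/m5.png

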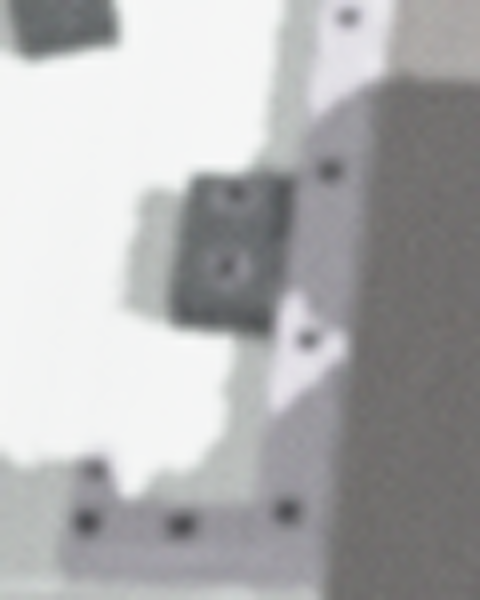

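The spacer now lies flat along the rail, spanning crop (177–297, 172–328), well short of the stop at (180, 500). Next I'll locate its near end.

```bash

python3 - <<'E'
from h import *
F=np.load('fx.npz')
h=np.array([(195,172),(297,178),(272,322),(180,315),(235,193),(227,265)])
w=onz('side',np.c_[270+(h[:,0]+.5)/8-.5,230+(h[:,1]+.5)/8-.5],.026)[:,:2]; print(np.round((w-F['t'])@F['R']*1e3,1))
goto(-36,-35,100)
E
```

```text
[[-23.9   3.6]
 [-52.4   4.8]
 [-50.9  60.2]
 [-26.2  58.8]
 [-35.9  11.5]
 [-36.7  39.5]]
fix now [ 44.3 -21.8] 133.1 goal [ 0.438 -0.2    0.1  ] f [-0.5  0.9 -0.4] t 7.2
txyz [-0.4015  0.0678  0.1652] rxyz [ 0.0001 -0.0001 -0.0007]
```

```bash

python3 -m creep '[{"tx":-0.1,"ty":0.068,"tz":0,"rx":0,"ry":0,"rz":0,"hand":0},{"tx":-0.3,"ty":0.068,"tz":0,"rx":0,"ry":0,"rz":0,"hand":0},{"tx":-0.4,"ty":0.068,"tz":0,"rx":0,"ry":0,"rz":0,"hand":0},{"tx":-0.4,"ty":0.068,"tz":0.15,"rx":0,"ry":0,"rz":0,"hand":0},{"tx":-0.4,"ty":0.068,"tz":0.3,"rx":0,"ry":0,"rz":0,"hand":0},{"tx":-0.4,"ty":0.068,"tz":0.4,"rx":0,"ry":0,"rz":0,"hand":0},{"tx":-0.4,"ty":0.068,"tz":0.4,"rx":0,"ry":0,"rz":0,"hand":0}]' 20
python3 -c "from h import *;goto(-36,-35,33)"
```

```text
clock: 7.9
ee_pos: [0.4351, -0.1962, 0.0498]
eef_rot: [-3.134, -0.116, 0.011]
force: [0.2, 0.4, -1.0]
grip_width: 0.008
grip_force: 0.0
fix now [-38.8 -31. ] 49.8 goal [ 0.438 -0.2    0.033] f [ 0.2  0.4 -1. ] t 7.9
txyz [0.0146 0.0205 0.0839] rxyz [-0.0008  0.0011 -0.0004]
```

```bash

python3 -m creep '[{"tx":0.015,"ty":0.02,"tz":0,"rx":0,"ry":0,"rz":0,"hand":0},{"tx":0.015,"ty":0.02,"tz":0.04,"rx":0,"ry":0,"rz":0,"hand":0},{"tx":0.015,"ty":0.02,"tz":0.084,"rx":0,"ry":0,"rz":0,"hand":0},{"tx":0.015,"ty":0.02,"tz":0.084,"rx":0,"ry":0,"rz":0,"hand":0}]' 20
python3 -c "from h import *;goto(-36,0,33)"
```

```text
clock: 8.3
ee_pos: [0.4413, -0.2023, 0.0353]
eef_rot: [-3.139, -0.117, 0.001]
force: [-0.0, -0.2, -0.8]
grip_width: 0.004
grip_force: 0.0
fix now [-33.  -37.5] 35.3 goal [ 0.436 -0.165  0.033] f [-0.  -0.2 -0.8] t 8.3
txyz [-0.0152 -0.1873  0.0114] rxyz [-0.0001  0.0001 -0.0004]
```

```bash

python3 -m creep '[{"tx":-0.01,"ty":-0.02,"tz":0.01,"rx":0,"ry":0,"rz":0,"hand":0},{"tx":-0.015,"ty":-0.045,"tz":0.01,"rx":0,"ry":0,"rz":0,"hand":0},{"tx":-0.015,"ty":-0.07,"tz":0.01,"rx":0,"ry":0,"rz":0,"hand":0},{"tx":-0.015,"ty":-0.095,"tz":0.01,"rx":0,"ry":0,"rz":0,"hand":0},{"tx":-0.015,"ty":-0.12,"tz":0.01,"rx":0,"ry":0,"rz":0,"hand":0},{"tx":-0.017,"ty":-0.145,"tz":0.01,"rx":0,"ry":0,"rz":0,"hand":0},{"tx":-0.019,"ty":-0.17,"tz":0.01,"rx":0,"ry":0,"rz":0,"hand":0},{"tx":-0.02,"ty":-0.195,"tz":0.01,"rx":0,"ry":0,"rz":0,"hand":0}]' 20
python3 -c "from h import *;goto(-37,58,33)"
```

```text
clock: 9.1
ee_pos: [0.4352, -0.1639, 0.034]
eef_rot: [3.139, 0.117, 0.001]
force: [0.6, -1.2, 0.9]
grip_width: 0.003
grip_force: 0.6
fix now [-36.2   1.3] 34.0 goal [ 0.43  -0.107  0.033] f [ 0.6 -1.2  0.9] t 9.1
txyz [-0.0048 -0.2835  0.0047] rxyz [ 0.0001 -0.0001 -0.0003]
```

```bash

python3 -m creep '[{"tx":0,"ty":-0.025,"tz":0,"rx":0,"ry":0,"rz":0,"hand":0},{"tx":-0.001,"ty":-0.05,"tz":0,"rx":0,"ry":0,"rz":0,"hand":0},{"tx":-0.002,"ty":-0.075,"tz":0,"rx":0,"ry":0,"rz":0,"hand":0},{"tx":-0.003,"ty":-0.1,"tz":0,"rx":0,"ry":0,"rz":0,"hand":0},{"tx":-0.004,"ty":-0.125,"tz":0,"rx":0,"ry":0,"rz":0,"hand":0},{"tx":-0.005,"ty":-0.15,"tz":0,"rx":0,"ry":0,"rz":0,"hand":0},{"tx":-0.006,"ty":-0.175,"tz":0,"rx":0,"ry":0,"rz":0,"hand":0}]' 20
python3 - <<'E'
from h import *
goto(-37,58,33)
b=snap('side','side5')[240:315,270:330]
cv2.imwrite('pics/m6.png',cv2.resize(b,(480,600),interpolation=2)[:,:,::-1])
E
```

```text
clock: 9.8
ee_pos: [0.4312, -0.1288, 0.0339]
eef_rot: [3.139, 0.117, 0.0]
force: [2.0, -1.7, -0.1]
grip_width: 0.004
grip_force: 1.1
fix now [-37.6  36.5] 33.9 goal [ 0.43  -0.107  0.033] f [ 2.  -1.7 -0.1] t 9.8
txyz [ 0.0025 -0.1074  0.0046] rxyz [ 0.     -0.     -0.0004]
```

View pics/m6.png

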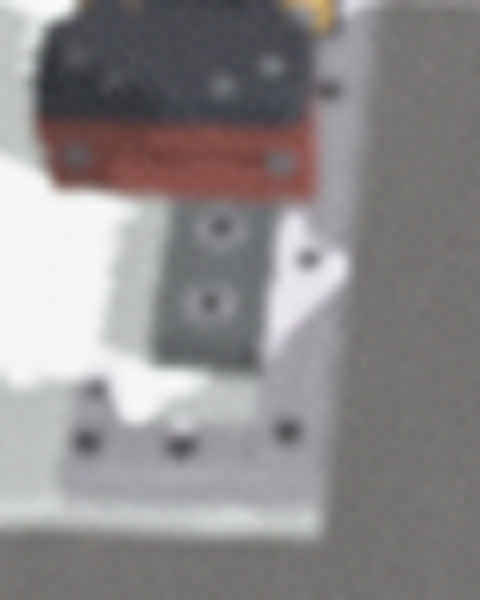

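The spacer at crop (160–275, 205–365) is still flat on the rail and just entering the pocket. I'll continue slowly up to the stop.

```bash

python3 -m creep '[{"tx":0,"ty":-0.02,"tz":0,"rx":0,"ry":0,"rz":0,"hand":0},{"tx":0,"ty":-0.04,"tz":0,"rx":0,"ry":0,"rz":0,"hand":0},{"tx":0,"ty":-0.055,"tz":0,"rx":0,"ry":0,"rz":0,"hand":0},{"tx":0,"ty":-0.07,"tz":0,"rx":0,"ry":0,"rz":0,"hand":0},{"tx":0,"ty":-0.08,"tz":0,"rx":0,"ry":0,"rz":0,"hand":0},{"tx":0,"ty":-0.09,"tz":0,"rx":0,"ry":0,"rz":0,"hand":0}]' 20
python3 -c "from h import *;goto(-37,58,33)"
python3 -m creep '[{"tx":0,"ty":-0.01,"tz":0,"rx":0,"ry":0,"rz":0,"hand":0},{"tx":0,"ty":-0.02,"tz":0,"rx":0,"ry":0,"rz":0,"hand":0},{"tx":0,"ty":-0.03,"tz":0,"rx":0,"ry":0,"rz":0,"hand":0}]' 20
python3 -c "from h import *;goto(-37,58,33)"
```

```text
clock: 10.45
ee_pos: [0.4295, -0.111, 0.0338]
eef_rot: [-3.139, -0.117, 0.001]
force: [-0.4, -1.8, 1.0]
grip_width: 0.006
grip_force: 0.8
fix now [-37.8  54.5] 33.8 goal [ 0.43  -0.107  0.033] f [-0.4 -1.8  1. ] t 10.45
txyz [ 0.0041 -0.0177  0.004 ] rxyz [-0.      0.0001 -0.0004]
clock: 10.75
ee_pos: [0.4291, -0.105, 0.0338]
eef_rot: [-3.139, -0.117, 0.0]
force: [-0.4, -1.5, -0.0]
grip_width: 0.006
grip_force: 0.7
fix now [-37.7  60.4] 33.8 goal [ 0.43  -0.107  0.033] f [-0.4 -1.5 -0. ] t 10.75
txyz [0.0037 0.012  0.0041] rxyz [-0.      0.     -0.0004]
```

Not at the stop yet, so I'll go on in 1 mm steps.

```bash

python3 -m creep '[{"tx":0,"ty":-0.006,"tz":0,"rx":0,"ry":0,"rz":0,"hand":0},{"tx":0,"ty":-0.012,"tz":0,"rx":0,"ry":0,"rz":0,"hand":0},{"tx":0,"ty":-0.018,"tz":0,"rx":0,"ry":0,"rz":0,"hand":0},{"tx":0,"ty":-0.024,"tz":0,"rx":0,"ry":0,"rz":0,"hand":0}]' 20
python3 -c "from h import *;goto(-37,60,33)"
```

```text
clock: 11.15
ee_pos: [0.4295, -0.102, 0.034]
eef_rot: [3.136, 0.12, 0.001]
force: [-2.9, -15.5, 1.3]
grip_width: 0.007
grip_force: 7.6
fix now [-37.2  63.4] 34.0 goal [ 0.43  -0.105  0.033] f [ -2.9 -15.5   1.3] t 11.15
txyz [0.0008 0.0171 0.0052] rxyz [ 0.0005 -0.0001 -0.    ]
```

The stop has been reached at 15 N. I'll back off, rise and look.

```bash

python3 -m creep '[{"tx":0,"ty":0.05,"tz":0,"rx":0,"ry":0,"rz":0,"hand":0},{"tx":0,"ty":0.15,"tz":0,"rx":0,"ry":0,"rz":0,"hand":0},{"tx":0,"ty":0.2,"tz":-0.1,"rx":0,"ry":0,"rz":0,"hand":0},{"tx":0,"ty":0.2,"tz":-0.3,"rx":0,"ry":0,"rz":0,"hand":0},{"tx":0.1,"ty":0.3,"tz":-0.5,"rx":0,"ry":0,"rz":0,"hand":0},{"tx":0.35,"ty":0.3,"tz":-0.5,"rx":0,"ry":0,"rz":0,"hand":0},{"tx":0.35,"ty":0.3,"tz":-0.5,"rx":0,"ry":0,"rz":0,"hand":0}]' 20
python3 - <<'E'
from h import *
goto(5,85,33)
b=snap('side','side6')[255:315,270:330]
cv2.imwrite('pics/m7.png',cv2.resize(b,(600,600),interpolation=2)[:,:,::-1])
E
```

```text
clock: 11.85
ee_pos: [0.5104, -0.1571, 0.1363]
eef_rot: [3.136, 0.116, 0.015]
force: [-0.5, 0.2, -0.2]
grip_width: 0.011
grip_force: 0.0
fix now [39.3  2.3] 136.3 goal [ 0.47  -0.077  0.033] f [-0.5  0.2 -0.2] t 11.85
txyz [-0.1777 -0.4148  0.5131] rxyz [ 0.0006 -0.0015 -0.0004]
```

View pics/m7.png

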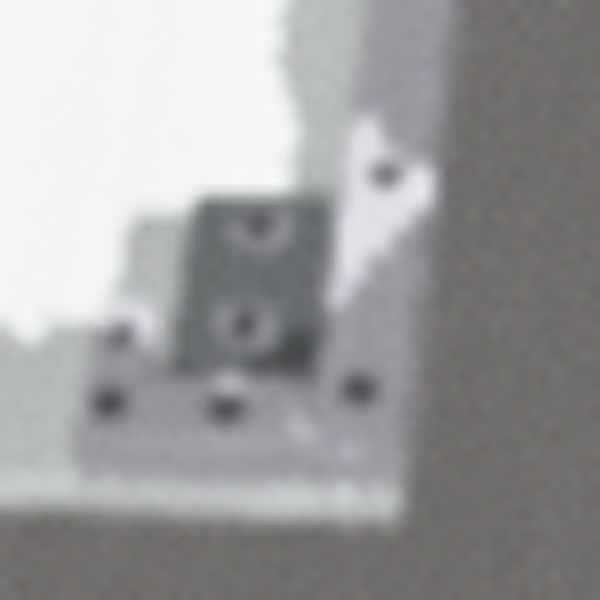

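The spacer is in the pocket at crop (180–330, 195–370), against the stop. I can't rule out a sub-millimetre gap to the rail, so I'll nudge its exposed far face gently towards the rail.

```bash

python3 -m creep '[{"tx":-0.17,"ty":-0.4,"tz":0,"rx":0,"ry":0,"rz":0,"hand":0},{"tx":-0.12,"ty":-0.4,"tz":0,"rx":0,"ry":0,"rz":0,"hand":0},{"tx":-0.12,"ty":-0.4,"tz":0.15,"rx":0,"ry":0,"rz":0,"hand":0},{"tx":-0.12,"ty":-0.4,"tz":0.3,"rx":0,"ry":0,"rz":0,"hand":0},{"tx":-0.12,"ty":-0.4,"tz":0.35,"rx":0,"ry":0,"rz":0,"hand":0},{"tx":-0.12,"ty":-0.4,"tz":0.35,"rx":0,"ry":0,"rz":0,"hand":0},{"tx":-0.12,"ty":-0.4,"tz":0.35,"rx":0,"ry":0,"rz":0,"hand":0}]' 20
python3 -c "from h import *;goto(12,82,33)"
```

```text
clock: 12.6
ee_pos: [0.4729, -0.0772, 0.0641]
eef_rot: [-3.139, -0.116, 0.001]
force: [0.7, -0.3, 0.2]
grip_width: 0.006
grip_force: 0.0
fix now [ 8.  84.8] 64.1 goal [ 0.477 -0.08   0.033] f [ 0.7 -0.3  0.2] t 12.6
txyz [0.02   0.014  0.1553] rxyz [-0.0001  0.0001 -0.0004]
```

```bash

python3 -m creep '[{"tx":0.02,"ty":0.014,"tz":0,"rx":0,"ry":0,"rz":0,"hand":0},{"tx":0.02,"ty":0.014,"tz":0.08,"rx":0,"ry":0,"rz":0,"hand":0},{"tx":0.02,"ty":0.014,"tz":0.155,"rx":0,"ry":0,"rz":0,"hand":0},{"tx":0.02,"ty":0.014,"tz":0.155,"rx":0,"ry":0,"rz":0,"hand":0},{"tx":0,"ty":0.014,"tz":0.155,"rx":0,"ry":0,"rz":0,"hand":0},{"tx":-0.02,"ty":0.014,"tz":0.155,"rx":0,"ry":0,"rz":0,"hand":0},{"tx":-0.04,"ty":0.014,"tz":0.155,"rx":0,"ry":0,"rz":0,"hand":0}]' 20
python3 -c "from h import *;goto(-10,82,33)"
```

```text
clock: 13.3
ee_pos: [0.4655, -0.0806, 0.0336]
eef_rot: [3.139, 0.117, 0.002]
force: [-0.4, -0.4, -0.4]
grip_width: 0.003
grip_force: 0.0
fix now [ 0.4 81.9] 33.6 goal [ 0.455 -0.081  0.033] f [-0.4 -0.4 -0.4] t 13.3
txyz [-0.0522 -0.0002  0.003 ] rxyz [ 0.0001 -0.0002 -0.0004]
```

```bash

python3 -m creep '[{"tx":-0.012,"ty":0,"tz":0,"rx":0,"ry":0,"rz":0,"hand":0},{"tx":-0.024,"ty":0,"tz":0,"rx":0,"ry":0,"rz":0,"hand":0},{"tx":-0.036,"ty":0,"tz":0,"rx":0,"ry":0,"rz":0,"hand":0},{"tx":-0.044,"ty":0,"tz":0,"rx":0,"ry":0,"rz":0,"hand":0},{"tx":-0.05,"ty":0,"tz":0,"rx":0,"ry":0,"rz":0,"hand":0}]' 20
python3 -c "from h import *;goto(-10,82,33)"
python3 -m creep '[{"tx":-0.006,"ty":0,"tz":0,"rx":0,"ry":0,"rz":0,"hand":0},{"tx":-0.012,"ty":0,"tz":0,"rx":0,"ry":0,"rz":0,"hand":0}]' 20
python3 -c "from h import *;goto(-10,82,33)"
```

```text
clock: 13.8
ee_pos: [0.4557, -0.0813, 0.0329]
eef_rot: [3.139, 0.117, 0.001]
force: [1.5, 0.2, -0.1]
grip_width: 0.004
grip_force: 0.5
fix now [-9.4 82. ] 32.9 goal [ 0.455 -0.081  0.033] f [ 1.5  0.2 -0.1] t 13.8
txyz [-0.003   0.0001 -0.0005] rxyz [ 0.     -0.0001 -0.0004]
clock: 14.0
ee_pos: [0.4553, -0.0816, 0.0332]
eef_rot: [3.139, 0.115, 0.006]
force: [5.7, 3.9, -1.6]
grip_width: 0.005
grip_force: 3.4
fix now [-9.9 81.8] 33.2 goal [ 0.455 -0.081  0.033] f [ 5.7  3.9 -1.6] t 14.0
txyz [-0.0006 -0.0011  0.0009] rxyz [ 0.0001 -0.0006 -0.0005]
```

It stopped on the rail at the same x as before. That press had a small -y friction component, so I'll finish with a light press on the end towards the stop, biased towards the rail.

```bash

python3 -m creep '[{"tx":0.05,"ty":0,"tz":0,"rx":0,"ry":0,"rz":0,"hand":0},{"tx":0.15,"ty":0.05,"tz":0,"rx":0,"ry":0,"rz":0,"hand":0},{"tx":0.15,"ty":0.25,"tz":0,"rx":0,"ry":0,"rz":0,"hand":0},{"tx":0.15,"ty":0.25,"tz":0,"rx":0,"ry":0,"rz":0,"hand":0},{"tx":0.0,"ty":0.25,"tz":0,"rx":0,"ry":0,"rz":0,"hand":0},{"tx":-0.12,"ty":0.25,"tz":0,"rx":0,"ry":0,"rz":0,"hand":0},{"tx":-0.12,"ty":0.25,"tz":0,"rx":0,"ry":0,"rz":0,"hand":0},{"tx":-0.12,"ty":0.25,"tz":0,"rx":0,"ry":0,"rz":0,"hand":0}]' 20
python3 -c "from h import *;goto(-36,60,33)"
```

```text
clock: 14.8
ee_pos: [0.4326, -0.1327, 0.0329]
eef_rot: [-3.139, -0.116, 0.002]
force: [0.1, 1.1, -0.3]
grip_width: 0.004
grip_force: 0.0
fix now [-36.4  32.6] 32.9 goal [ 0.431 -0.105  0.033] f [ 0.1  1.1 -0.3] t 14.8
txyz [ 0.0017 -0.1371 -0.0005] rxyz [-0.0001  0.0002 -0.0005]
```

```bash

python3 -m creep '[{"tx":0,"ty":-0.03,"tz":0,"rx":0,"ry":0,"rz":0,"hand":0},{"tx":0.005,"ty":-0.06,"tz":0,"rx":0,"ry":0,"rz":0,"hand":0},{"tx":0.005,"ty":-0.09,"tz":0,"rx":0,"ry":0,"rz":0,"hand":0},{"tx":0.005,"ty":-0.11,"tz":0,"rx":0,"ry":0,"rz":0,"hand":0},{"tx":0.004,"ty":-0.12,"tz":0,"rx":0,"ry":0,"rz":0,"hand":0},{"tx":0.003,"ty":-0.13,"tz":0,"rx":0,"ry":0,"rz":0,"hand":0},{"tx":0.002,"ty":-0.14,"tz":0,"rx":0,"ry":0,"rz":0,"hand":0}]' 20
python3 -c "from h import *;goto(-38,63,33)"
```

```text
clock: 15.5
ee_pos: [0.4313, -0.1049, 0.0329]
eef_rot: [-3.139, -0.117, -0.0]
force: [0.7, 0.4, -0.0]
grip_width: 0.005
grip_force: 0.0
fix now [-35.6  60.3] 32.9 goal [ 0.429 -0.102  0.033] f [ 0.7  0.4 -0. ] t 15.5
txyz [-0.012  -0.0132 -0.0007] rxyz [-0.     -0.     -0.0004]
```

```bash

python3 -m creep '[{"tx":0,"ty":-0.005,"tz":0,"rx":0,"ry":0,"rz":0,"hand":0},{"tx":-0.002,"ty":-0.01,"tz":0,"rx":0,"ry":0,"rz":0,"hand":0},{"tx":-0.004,"ty":-0.015,"tz":0,"rx":0,"ry":0,"rz":0,"hand":0},{"tx":-0.007,"ty":-0.018,"tz":0,"rx":0,"ry":0,"rz":0,"hand":0},{"tx":-0.01,"ty":-0.021,"tz":0,"rx":0,"ry":0,"rz":0,"hand":0}]' 20
python3 -c "from h import *;goto(-38,63,33)"
```

```text
clock: 16.0
ee_pos: [0.4304, -0.1021, 0.0331]
eef_rot: [3.138, 0.117, 0.004]
force: [2.4, -4.9, -0.3]
grip_width: 0.007
grip_force: 3.1
fix now [-36.3  63.3] 33.1 goal [ 0.429 -0.102  0.033] f [ 2.4 -4.9 -0.3] t 16.0
txyz [-0.0085  0.0014  0.0007] rxyz [ 0.0003 -0.0004 -0.0003]
```

It is pressed on the stop and biased into the rail. I'll press slightly more, then withdraw straight back and up. No picture views remain, so the final check is numeric.

```bash

python3 -m creep '[{"tx":-0.003,"ty":-0.006,"tz":0,"rx":0,"ry":0,"rz":0,"hand":0},{"tx":-0.003,"ty":-0.008,"tz":0,"rx":0,"ry":0,"rz":0,"hand":0},{"tx":0,"ty":0.04,"tz":0,"rx":0,"ry":0,"rz":0,"hand":0},{"tx":0,"ty":0.15,"tz":0,"rx":0,"ry":0,"rz":0,"hand":0},{"tx":0,"ty":0.2,"tz":-0.1,"rx":0,"ry":0,"rz":0,"hand":0},{"tx":0,"ty":0.2,"tz":-0.3,"rx":0,"ry":0,"rz":0,"hand":0},{"tx":0.1,"ty":0.3,"tz":-0.5,"rx":0,"ry":0,"rz":0,"hand":0},{"tx":0.35,"ty":0.3,"tz":-0.6,"rx":0,"ry":0,"rz":0,"hand":0}]' 20
python3 -m creep '[{"tx":0,"ty":0,"tz":-0.1,"rx":0,"ry":0,"rz":0,"hand":0},{"tx":0,"ty":0,"tz":-0.1,"rx":0,"ry":0,"rz":0,"hand":0},{"tx":0,"ty":0,"tz":-0.1,"rx":0,"ry":0,"rz":0,"hand":0}]'
python3 - <<'E'
from h import *
F=np.load('fx.npz')
def blobs(im):
    g=cv2.cvtColor(im,cv2.COLOR_RGB2GRAY)[255:315,270:330]
    return g
g6=blobs(cv2.imread('pics/side6.png')[:,:,::-1].copy()); g7=blobs(snap('side','side7'))
d=cv2.absdiff(g6,g7); print('diff max/mean',d[15:45,10:45].max(),d[15:45,10:45].mean(),cv2.phaseCorrelate(g6[15:42,12:40].astype(float),g7[15:42,12:40].astype(float)))
m=(g7<110).astype(np.uint8)*255; m[:, :14]=0; m[:15]=0; m[39:]=0; m[:,35:]=0
c=max(cv2.findContours(m,0,2)[0],key=cv2.contourArea); r=cv2.minAreaRect(c); print(r)
w=onz('side',cv2.boxPoints(r)+[270,255],.026)[:,:2]; f=(w-F['t'])@F['R']*1e3; print(np.round(f,1).tolist(),f.mean(0))
print(telemetry.state()['force'],telemetry.state()['ee_pos'])
E
```

```text
clock: 16.8
ee_pos: [0.4982, -0.1576, 0.1543]
eef_rot: [3.139, 0.112, -0.001]
force: [1.4, -1.2, -0.6]
grip_width: 0.008
grip_force: 0.0
clock: 17.1
ee_pos: [0.4984, -0.1555, 0.1708]
eef_rot: [-3.138, -0.117, 0.003]
force: [-1.1, -0.3, -0.3]
grip_width: 0.004
grip_force: 0.0
diff max/mean 23 2.758095238095238 ((0.06157057866057869, 0.39512933934373073), 1.0072594152351892)
((25.5, 29.5), (15.0, 11.0), 90.0)
[[-24.6, 82.3], [-47.6, 81.3], [-51.8, 122.6], [-29.6, 123.7]] [-38.40647085 102.46334757]
[ 0.36067941  0.28417622 -0.58543279] [ 0.49777476 -0.155307    0.17016173]
```

```bash
python3 -c "from cell import order;print(order.hand_in())"
```

```text
the job is handed in; nothing more can be done
None
```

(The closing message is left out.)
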